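# Jack up the assembly plate and hold it

## Task

Set the small red jack flat on the bench with its saddle centred under the yellow marked lift pad at the front of the steel assembly plate, and let go of it. Then pump the handle down slowly, nearly to the end of its stroke, so that the jack gently raises the plate off its rests (no knock or jerk against the pad), and finish while still holding the handle down with the plate up. Do not touch the plate with the arm, and leave the other things on the bench where they are.

Things in the scene. Friction and masses are not known exactly. Their poses are not given: they have to be found in the camera images.
- jack: Red one-stroke lever jack, loose, 0.9 kg, 265 x 80 x 105 high. Origin on its underside, x to the toe, z up. Base plate 10 thick, x -145 to +120; saddle at x +95; black grip post 30 x 30 at x +10, up to z 105 (close on it across y); handle hinge along y at x -16, z 62, handle leaning up over the tail (-x). No ratchet: a spring lifts the handle and lowers the saddle when let go.
- jack_grip (a point): Centre of the black grip post at gripping height: on the jack, x = +10, y = 0, z = 82 (post top 23 above it). Axes as the jack.
- saddle_top (a point): Centre of the top of the jack's round steel saddle (36 diameter), on the jack at x = +95; 60 above the bench with the handle up. Rises 8 mm for each 0.1 rad of handle. Axes as the jack.
- handle_tip (a point): Middle of the upper face of the black cross-bar (28 long x 60 wide x 14 thick) at the handle's free end, 115 from the hinge. With the handle up about 115 above the bench, fully down about 69. The place to press from above.
- pump_handle (a joint): Handle angle, rad: 0 up (rest), grows as pressed down, 0.42 at the stop. Pressing takes about 3 N at first and some 8 to 12 N near the bottom with the plate on the saddle. Nearly the end of the stroke: over 0.30. Pressed at 20 to 50 mm/s it lifts gently.
- fixture: Fixed stand. Origin on the bench in front of the plate, below the middle of the pad's row (the pad is at x 0, y -55 to +55); -x is the front (to the robot), z up. Steel plate 240 x 290 x 10, hinged along y at x +275, z 85, reaches forward to x +25, underside 80 above the bench. The bench is clear up to x +75. Two stacks of black pulleys on the plate, to 200 high, at x +175, y -60 and +60.
- lift_pad (a point): Centre of the underside of the yellow lift pad (disc, 38 diameter), 72 above the bench at rest (12 above the lowered saddle). The yellow lug above it is 44 wide, ends 22 in front of the pad centre, top 97 above the bench, black dot over the pad centre. The lug is clamped somewhere along the plate's front edge, 275 in front of the hinge. Axes as the fixture. Rises to about 90 with the handle fully down.
- blue_bin: Bystander: blue bin of rubber bits, 150 x 110 x 60 high, origin under its centre. It and the jack may stand on either side.
- fittings_box: Bystander: cardboard box of brass fittings, 110 x 110 x 70 high.
- pulley: Bystander: black rubber pulley, 70 diameter, 40 high.
- oil_bottle: Bystander: white bottle, 60 diameter, 150 high.
- wrench: Bystander: steel wrench, 160 long, lying flat on the left.
- bolt_cup: Bystander: steel cup, 70 diameter, 60 high.
- rubber_mount: Bystander: black rubber cylinder, 44 diameter, 35 high.

How it is judged:
By the outcome, as a careful person would: the job done as asked, in the order asked, and still so for the second after the job is handed in, while the arm keeps its last pose, push and grip.
It also fails if it takes over 58 s, if anything falls off the work surface, if the arm or the gripper's body presses on something with over 40 N, if the wrist force passes 120 N, or if a joint passes its speed limit or range.

## Robot

A 6-joint arm with a two-finger parallel gripper is mounted at the origin on the work surface. World frame = base frame: x ahead of the robot, y to its left, z up, the work surface at z = 0. Lengths are in mm, angles in rad, forces in N, time in s.
With the tool pointing down it reaches from about 300 to 775 mm from the base axis. Payload 14.6 kg.
Tool frame: the origin (TCP) lies at the very end of the fingers, on their centre line; the grasp point (between the pads) lies 19 mm behind it; z points along the fingers, y is the direction in which the jaws open and shut (so a half turn about z gives the same grasp; the last joint's range is limited). The gripper opens to 94 mm and grips with 3 to 60 N. Pads are 16 mm wide; open, the fingers measure 119 mm over their backs; the gripper's body (75 mm by 177 mm) begins 78 mm behind the grasp point.
Start: joints at [1.067, 0.3, 1.521, -0, 1.321, -0.067], TCP at [232.669, 498.352, 205.446] pointing down, gripper open.
Joint ranges: [-3.03, 3.03], [-0.79, 2.21], [0.23, 2.52], [-1.04, 4.18], [0, 3.07], [-2.55, 2.55]. Speed limits (rad/s): [2.22, 2.22, 2.57, 3.14, 3.14, 3.14].

## Interface

Orientations are given as [roll, pitch, yaw] about the fixed x, y, z axes, in that order (R = Rz(yaw) Ry(pitch) Rx(roll)).
In Python, from cell import manip gives the robot as it stands.
- The arm moves only by the shell command python3 -m inch 'ROWS' [FORCE]. ROWS is a JSON object of lists of equal length, an entry for each row: "grip": the opening, from -1 (shut) to 1 (fully open), so that 0 is half open; "travel": the shift along the world's x, y, z in cm, a list of three; "turn": the turn, a rotation vector about the world's x, y, z in degrees, a list of three. A call has 1 to 10 rows; each row is the pose to reach, as a shift and turn from the pose measured when the call began; what a row does not reach only later rows make up. A row lasts 1/8 s, in which the tool goes at most 62.5 mm and 10.7 degrees, less where a joint would pass 70% of its speed; a pose out of reach is approached as far as the arm can. A call with a gripper value outside its range is refused whole. The fingers move at their own pace and stop on an object; FORCE is the grip in N (left out, the last holds). Time passes only in rows, so rows that repeat a pose let the fingers close. It gives the time, the measured TCP pose, the force and the opening at its end, in the units of the state.
- manip.read_state(): the state, without advancing time (a new reading comes with each control period).
- manip.camera(name): name is "side" or "top"; returns (picture, depth): 400x640x3 uint8, red, green, blue; 400x640 float32, mm along the optical axis (not along the pixel's ray), 0 where there is no reading.
- manip.calibration(name): a dict with "fx", "fy", "cx", "cy" (pixels), "world_from_camera" (4x4, takes a point from camera to world coordinates). Camera axes: x right, y up, looking along -z (the intrinsics and any distortion apply to the point x, -y, -z); pixel columns grow to the right and rows downward; lengths in mm; the calibration is good to about 2 mm. A picture is of the moment at which its call begins. calibration takes no time and is no camera call.
- manip.sign_off(): hands the job in, once; it reports no verdict.
Trained networks look in the newest picture that a camera, given by its name, has taken for a name from the list of things; names that differ only in an ending like _2 or _b are one class to them, and where a whole thing is asked for, a point or a joint stands for the part that bears it (a point fixed in the world has none). Each returns a list of dicts, best first, with "p" (0 to 1); they miss things now and then, are a little off and sometimes report something else, mostly with a low value. They report only what shows in the picture. A call takes as long as a camera call.
- manip.look_for(camera, label): "bbox" ([left, top, right, bottom] in pixels, round what is visible of it).
The state is a dict: "clock": time; "joints": joint angles; "qd": joint speeds; "effort": joint torques, N m; "eef_pos": TCP position; "eef_rot": TCP orientation; "wrist_force": force on the tool from outside, world axes, zero at the start; "moment": the same for the moment, N m; "finger_gap": finger opening in mm.
Only numpy, scipy, OpenCV 4.12 (cv2) and the standard library are available. Lean on these libraries where they do the work, as an engineer would, in place of code of your own. Each camera call takes 0.05 s, during which the arm holds its last target.

## Working session

There is one attempt and no reset: what is moved stays moved. The work goes in short steps, Python scripts to look and compute and a shell command to move; the robot and the scene stay as the last step left them, time stands still between calls to the robot, and variables do not carry over. Pictures are saved under pics/ and viewed, and the job is handed in when it is done.

```bash
ls; mkdir -p pics; python3 - <<'E'
from cell import manip
import cv2,numpy as np
print(manip.read_state())
for n in("side","top"):
    p,d=manip.camera(n); cv2.imwrite(f"pics/{n}0.png",p[:,:,::-1]); np.savez(f"pics/{n}0.npz",p=p,d=d)
    c=manip.calibration(n); print(n,c)
    for l in("jack","handle_tip","lift_pad","fixture","jack_grip","saddle_top"):
        print(l,[(np.round(x["bbox"],0).tolist(),round(x["p"],2)) for x in manip.look_for(n,l)[:2]])
E
```

```text
pics
{'clock': 0.0, 'joints': array([ 1.06739904e+00,  3.00452719e-01,  1.52159248e+00, -1.28311423e-05,
        1.32069180e+00, -6.66254888e-02]), 'qd': array([ 0.00011495, -0.00056295,  0.00079422,  0.00067259, -0.00045253,
        0.00106669]), 'effort': array([-3.72987139e-03, -5.31815314e+01, -3.52731693e+01,  7.07150227e-02,
        2.44842254e-02, -1.83435782e-04]), 'eef_pos': array([232.54905923, 498.1252489 , 204.89159108]), 'eef_rot': array([-3.14045003e+00, -6.37849804e-05,  2.70482400e+00]), 'wrist_force': array([0.4017533 , 1.1436228 , 0.87437639]), 'moment': array([-0.02545459, -0.02690813, -0.00471512]), 'finger_gap': 93.73771900742695}
side {'fx': 416.2159199034536, 'fy': 416.2159199034536, 'cx': 314.96107738594526, 'cy': 198.9714635352587, 'world_from_camera': array([[ 9.97409825e-01,  4.09628415e-02, -5.91243252e-02,
         4.36924599e+02],
       [-7.03727164e-02,  7.25752863e-01, -6.84346741e-01,
        -8.45415514e+02],
       [ 1.48768612e-02,  6.86734903e-01,  7.26755703e-01,
         9.86819149e+02],
       [ 0.00000000e+00,  0.00000000e+00,  0.00000000e+00
[... 444 characters left out ...]
, 'cx': 327.0094618197252, 'cy': 204.0983724590028, 'world_from_camera': array([[-8.84485403e-03,  9.95029345e-01, -9.91885647e-02,
         3.46111259e+02],
       [-9.99959299e-01, -8.97779523e-03, -8.94011079e-04,
        -8.31463965e+00],
       [-1.78006188e-03,  9.91766203e-02,  9.95068254e-01,
         1.71574034e+03],
       [ 0.00000000e+00,  0.00000000e+00,  0.00000000e+00,
         1.00000000e+00]])}
jack [([390.0, 183.0, 434.0, 259.0], 0.58)]
handle_tip [([414.0, 220.0, 435.0, 260.0], 0.7)]
lift_pad [([299.0, 132.0, 320.0, 156.0], 0.59)]
fixture [([278.0, 64.0, 381.0, 158.0], 0.85)]
jack_grip [([394.0, 185.0, 434.0, 260.0], 0.77)]
saddle_top [([400.0, 189.0, 410.0, 197.0], 0.62)]
```

```bash
python3 - <<'E'
import cv2
a=cv2.imread("pics/side0.png");b=cv2.imread("pics/top0.png")
cv2.imwrite("pics/s0c.png",cv2.resize(a[120:370,220:500],None,fx=2.4,fy=2.4,interpolation=2)[:600])
cv2.imwrite("pics/t0c.png",cv2.resize(b[60:270,260:450],None,fx=2.8,fy=2.8,interpolation=2))
E
```

```text
(no output)
```

View pics/top0.png

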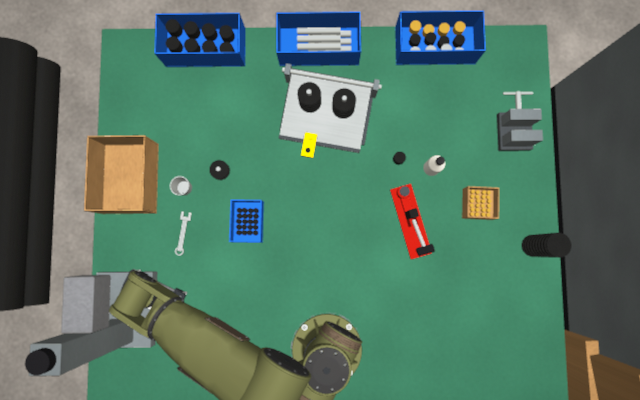

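View pics/side0.png

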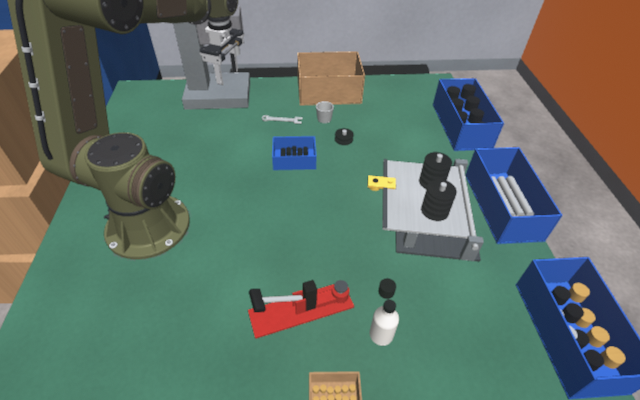

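View pics/t0c.png

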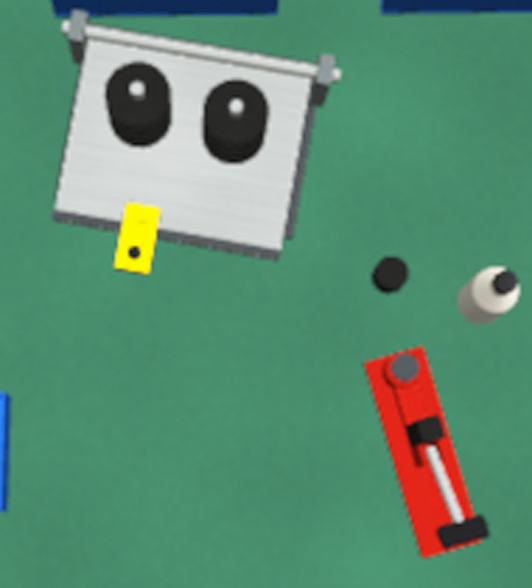

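View pics/s0c.png

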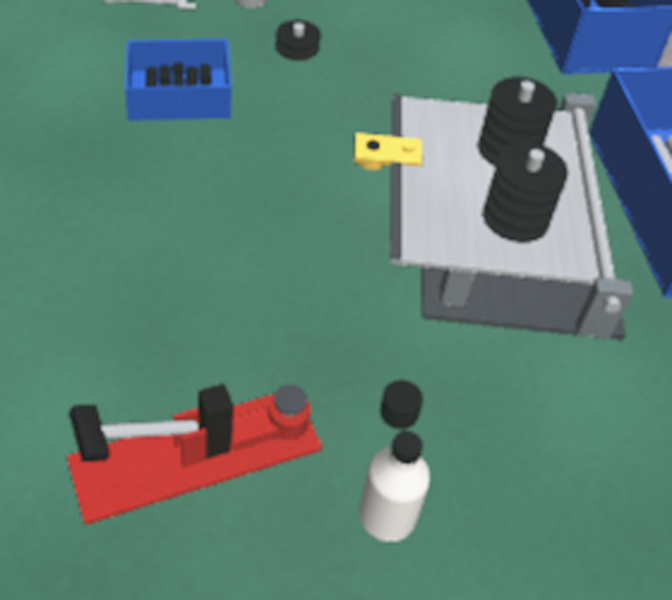

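```bash
cat > h.py <<'E'
from cell import manip
import cv2,numpy as np
def snap(tag,names=("side","top")):
    o={}
    for n in names:
        p,d=manip.camera(n); cv2.imwrite(f"pics/{n}{tag}.png",p[:,:,::-1]); np.savez(f"pics/{n}{tag}.npz",p=p,d=d); o[n]=(p,d)
    return o
def load(tag):
    return {n:(lambda z:(z["p"],z["d"]))(np.load(f"pics/{n}{tag}.npz")) for n in("side","top")}
def cloud(n,d):
    c=manip.calibration(n);v,u=np.mgrid[:400,:640]
    P=np.stack([(u-c["cx"])/c["fx"]*d,-(v-c["cy"])/c["fy"]*d,-d],-1)
    T=c["world_from_camera"];return P@T[:3,:3].T+T[:3,3]
def proj(n,P):
    c=manip.calibration(n);T=np.linalg.inv(c["world_from_camera"]);q=T[:3,:3]@np.array(P)+T[:3,3]
    return np.array([c["cx"]+c["fx"]*q[0]/-q[2],c["cy"]-c["fy"]*q[1]/-q[2]])
def ray(n,u,v):
    c=manip.calibration(n);T=c["world_from_camera"]
    r=T[:3,:3]@np.array([(u-c["cx"])/c["fx"],-(v-c["cy"])/c["fy"],-1]);return T[:3,3],r/np.linalg.norm(r)
def tri(a,b):
    A=np.zeros((3,3));y=np.zeros(3)
    for n,p in(("side",a),("top",b)):
        o,r=ray(n,*p);M=np.eye(3)-np.outer(r,r);A+=M;y+=M@o
    X=np.linalg.solve(A,y)
    return X,[np.linalg.norm((np.eye(3)-np.outer(r,r))@(X-o)) for o,r in(ray("side",*a),ray("top",*b))][0]*2
def atz(n,u,v,z):
    o,r=ray(n,u,v);return o+r*(z-o[2])/r[2]
def red(p):
    h=cv2.cvtColor(p,cv2.COLOR_RGB2HSV);return ((h[...,0]<6)|(h[...,0]>174))&(h[...,1]>170)&(h[...,2]>90)
def yel(p):
    h=cv2.cvtColor(p,cv2.COLOR_RGB2HSV);return (abs(h[...,0].astype(int)-29)<5)&(h[...,1]>150)&(h[...,2]>90)
E
python3 - <<'E'
from h import *
np.set_printoptions(precision=1,suppress=True)
for l,a,b in(("dot",(375.4,180.4),(307.9,150)),("saddle",(341.3,285.8),(404.3,191.8)),("post",(309.2,283.8),(412.1,213.2))):
    print(l,*tri(a,b))
o=load("0")
for n in o:
    p,d=o[n];C=cloud(n,d)
    for nm,f in(("red",red),("yel",yel)):
        m=f(p)&(d>0)
        n_,lab,st,_=cv2.connectedComponentsWithStats(m.astype(np.uint8)); k=1+np.argmax(st[1:,4]) if n_>1 else 0
        m=lab==k;P=C[m]
        print(n,nm,m.sum(),st[k],"z pct",np.percentile(P[:,2],[2,25,50,75,98]))
        if nm=="red": Q=P[(P[:,2]<18)]
        else: Q=P[P[:,2]>np.percentile(P[:,2],50)-6]
        r=cv2.minAreaRect(Q[:,:2].astype(np.float32));print("  rect",r)
E
```

```text
dot [699.   58.2  99.1] 2.184807175658801
saddle [ 555.4 -281.6   59.3] 5.609817951323921
post [ 473.6 -298.9  105. ] 1.9164932863546604
side red 2306 [ 249  285  104   53 2306] z pct [ 6.2 10.  11.5 14.2 55.1]
  rect ((452.19158935546875, -311.0287780761719), (259.68963623046875, 78.94630432128906), 15.657642364501953)
side yel 1 [390 183   1   1   1] z pct [96.6 96.6 96.6 96.6 96.6]
  rect ((743.813720703125, 47.124351501464844), (0.0, 0.0), 0.0)
top red 1114 [ 390  184   39   75 1114] z pct [ 0.5  6.9 10.3 15.7 70.4]
  rect ((453.2395935058594, -309.70989990234375), (263.1328430175781, 79.99913024902344), 15.602776527404785)
top yel 288 [301 133  16  25 288] z pct [  3.8  93.3  96.   98.7 106.7]
  rect ((716.914306640625, 55.603729248046875), (44.44798278808594, 85.57147216796875), 82.30296325683594)
```

```bash
python3 - <<'E'
from h import *
np.set_printoptions(precision=1,suppress=True)
o=load("0")
# dot centroid in both
for n,(u,v) in(("side",(375.4,180.4)),("top",(307.9,150))):
    p,d=o[n];g=p[...,:2].min(-1).astype(int);u0,v0=int(u)-7,int(v)-7
    print(n);print(g[v0:v0+14,u0:u0+15])
p,d=o["top"];C=cloud("top",d)
h=cv2.cvtColor(p,cv2.COLOR_RGB2HSV)
m=(h[...,1]<40)&(h[...,2]>150)&(C[...,2]>70)&(C[...,2]<105)
m[:60]=0;m[160:]=0;m[:,:270]=0;m[:,390:]=0
mm=cv2.morphologyEx(m.astype(np.uint8),cv2.MORPH_OPEN,np.ones((3,3)))
k,lab,st,_=cv2.connectedComponentsWithStats(mm);i=1+np.argmax(st[1:,4]);P=C[lab==i]
print(st[i],np.median(P[:,2]))
# pixel edges -> z=90 plane
ii=np.argwhere(lab==i)
Q=np.array([atz("top",u,v,90)[:2] for v,u in ii],np.float32)
print(cv2.minAreaRect(Q))
# front edge: lowest row per column
E=[]
for u in range(284,366):
    if 298<=u<=321: continue
    vs=ii[ii[:,1]==u][:,0]
    if len(vs): E.append(atz("top",u,vs.max()+.5,90)[:2])
E=np.array(E);f=cv2.fitLine(E.astype(np.float32),cv2.DIST_HUBER,0,.01,.01).ravel();print("front",f,np.degrees(np.arctan2(f[1],f[0])))
for l in("blue_bin","fittings_box","pulley","oil_bottle","wrench","bolt_cup","rubber_mount"):
    r=manip.look_for("top",l)
    if r:
        b=r[0]["bbox"];print(l,r[0]["p"],atz("top",b[0],b[3],30)[:2],atz("top",b[2],b[1],30)[:2])
E
```

```text
side
[[ 83  83  83  83  83  82  83  83  82  83  83  83  83  83  83]
 [ 82  83  84  83  83  83  82  82  83  83  84  83  84  82  82]
 [173 196 182 180 155 127 117  95  76  79  84  84  83  84  83]
 [204 233 229 228 221 213 212 205 198 201 208 197 182 182 178]
 [199 236 235 236 236 236 228 221 230 236 237 233 229 229 228]
 [201 237 236 236 229 202 163 145 170 208 230 236 236 236 236]
 [201 237 236 236 205 115  51  50  69 119 209 236 237 237 237]
 [205 238 236 236 187  77  51  50  50  52 193 237 236 236 237]
 [206 238 236 236 206 121  64  51  50  91 202 236 236 237 237]
 [206 239 237 237 229 210 172 149 150 183 226 237 237 237 237]
 [208 239 237 237 237 237 230 223 223 231 237 237 237 237 237]
 [215 242 240 238 237 237 237 237 237 237 238 238 237 237 237]
 [188 222 221 219 219 225 230 233 238 242 242 241 240 239 237]
 [162 173 176 177 182 193 203 208 219 225 222 220 220 219 218]]
top
[[ 75  75 138 229 250 250 250 250 250 250 250 250 250 250 251]
 [ 75  75 178 240 250 250 250 250 250 250 250 250 250 250 250]
 [ 75  75 206 246 250 250 250 250 250 250 250 250 250 250 245]
 [ 74  71 225 250 2
[... 323 characters left out ...]
17  46  46 127 231 251 251 242 189]
 [ 80 225 251 250 250 246 224 176 175 224 247 251 251 235 152]
 [116 228 250 250 250 250 250 246 246 251 251 251 251 230 107]
 [139 232 251 251 250 250 250 250 251 251 251 251 251 226  72]
 [119 207 230 232 234 239 247 250 251 251 251 251 249 221  74]
 [ 77  78  78 104 138 166 210 229 232 235 237 245 242 199  72]]
[ 280   69   92   80 4042] 89.0566747708773Traceback (most recent call last):
  File "<stdin>", line 17, in <module>
  File "h.py", line 27, in atz
    o,r=ray(n,u,v);return o+r*(z-o[2])/r[2]
        ~~~^^^^^^^
  File "h.py", line 18, in ray
    c=manip.calibration(n);T=c["world_from_camera"]
ValueError: time passes only in moves, steps and waits
```

```bash
sed -i 's/manip.calibration(n)/CAL(n)/; 2a import functools\nCAL=functools.lru_cache(lambda n:manip.calibration(n))' h.py; python3 - <<'E'
from h import *
np.set_printoptions(precision=1,suppress=True)
print(manip.read_state()["clock"])
o=load("0")
res=[]
for n,(u,v) in(("side",(375.4,180.4)),("top",(307.9,150))):
    p,d=o[n];g=p[...,:2].min(-1).astype(float);u0,v0=int(u)-3,int(v)-3
    if n=="side":u0,v0=371-0,178
    w=g[v0:v0+7,u0:u0+8];w=np.clip(w.max()-w-15,0,None);vv,uu=np.mgrid[:w.shape[0],:w.shape[1]]
    res.append((u0+(uu*w).sum()/w.sum(),v0+(vv*w).sum()/w.sum()))
print(res,*tri(*res),[atz(n,*r,97) for n,r in zip(("side","top"),res)])
p,d=o["top"];C=cloud("top",d)
h=cv2.cvtColor(p,cv2.COLOR_RGB2HSV)
m=(h[...,1]<40)&(h[...,2]>150)&(C[...,2]>70)&(C[...,2]<105)
m[:60]=0;m[160:]=0;m[:,:270]=0;m[:,390:]=0
mm=cv2.morphologyEx(m.astype(np.uint8),cv2.MORPH_OPEN,np.ones((3,3)))
k,lab,st,_=cv2.connectedComponentsWithStats(mm);i=1+np.argmax(st[1:,4])
ii=np.argwhere(lab==i)
E=[]
for u in range(284,366):
    if 298<=u<=321: continue
    vs=ii[ii[:,1]==u][:,0]
    if len(vs): E.append(atz("top",u,vs.max()+.5,90)[:2])
E=np.array(E);f=cv2.fitLine(E.astype(np.float32),cv2.DIST_HUBER,0,.01,.01).ravel();print("front",f,np.degrees(np.arctan2(f[1],f[0])))
# lug sides via yellow mask
ym=yel(p);ym[:125]=0;ym[165:]=0;ym[:,:290]=0;ym[:,330:]=0;ii=np.argwhere(ym)
L=[];R=[]
for v in range(136,152):
    us=ii[ii[:,0]==v][:,1];L.append((us.min()-.5,v));R.append((us.max()+.5,v))
for S in(L,R):
    Q=np.array([atz("top",*s,97)[:2] for s in S],np.float32);f=cv2.fitLine(Q,cv2.DIST_HUBER,0,.01,.01).ravel();print("lug side",f,np.degrees(np.arctan2(f[1],f[0])))
for l in("blue_bin","fittings_box","pulley","oil_bottle","wrench","bolt_cup","rubber_mount"):
    r=manip.look_for("top",l)
    if r:
        b=r[0]["bbox"];print(l,r[0]["p"],atz("top",b[0],b[3],30)[:2],atz("top",b[2],b[1],30)[:2])
E
```

```text
0.7
[(np.float64(375.04761904761904), np.float64(180.027950310559)), (np.float64(307.46910839807623), np.float64(149.73621901590826))] [699.   59.7  99.4] 0.4573044433531577 [array([700. ,  62.2,  97. ]), array([699.3,  59.9,  97. ])]
front [  0.2   1.  723.2 -13.4] 79.10245
lug side [  1.   -0.2 718.2  78.6] -13.92001
lug side [  1.   -0.1 720.8  32.5] -8.051937
blue_bin 0.87 [386.5 353.9] [525.6 219.6]
fittings_box 0.93 [ 443.9 -477.9] [ 569.  -643.3]
pulley 0.79 [617.4 416.9] [664.1 337.3]
oil_bottle 0.78 [ 616.6 -362.5] [ 691.4 -433.5]
wrench 0.73 [347.9 528. ] [489.2 480.1]
bolt_cup 0.85 [552.9 551.8] [626.1 480.6]
rubber_mount 0.54 [686.9  83.1] [785.2  23.1]
```

```bash
python3 -m inch '{"grip":[1,1,1,1,1,1,1,1,1,1],"travel":[[1.5,-5,0],[3,-10,0],[4.5,-15,0],[6,-20,0],[7.5,-25,0],[9,-30,0],[10.5,-35,0],[12,-40,0],[13.5,-45,0],[15,-50,0]],"turn":[[0,0,-9],[0,0,-18],[0,0,-27],[0,0,-36],[0,0,-45],[0,0,-54],[0,0,-63],[0,0,-72],[0,0,-81],[0,0,-90]]}' 60
```

```text
clock: 2.3
eef_pos: [382.9, -3.4, 205.8]
eef_rot: [3.141, -0.0, 1.129]
wrist_force: [1.6, 1.1, 0.9]
finger_gap: 94.4
```

```bash
python3 -m inch '{"grip":[1,1,1,1,1,1,1,1,1],"travel":[[1.5,-5,0],[3,-10,0],[4.5,-15,0],[6,-20,-1],[7.5,-25,-2],[9,-29,-3],[9.1,-30.1,-4],[9.1,-30.1,-4],[9.1,-30.1,-4]],"turn":[[0,0,-8],[0,0,-16],[0,0,-24],[0,0,-32],[0,0,-40],[0,0,-46],[0,0,-49],[0,0,-49],[0,0,-49]]}' 60
python3 - <<'E'
from h import *
o=snap("1")
a=cv2.imread("pics/side1.png");b=cv2.imread("pics/top1.png")
cv2.imwrite("pics/c1.png",np.hstack([cv2.resize(a[200:370,220:380],(400,425)),cv2.resize(b[130:300,360:500],(350,425))]))
print(manip.read_state()["eef_pos"])
E
```

```text
clock: 3.42
eef_pos: [474.0, -303.9, 166.3]
eef_rot: [3.14, -0.001, 0.275]
wrist_force: [-0.1, -0.1, 0.4]
finger_gap: 93.7
[ 474.12317123 -303.87620738  166.53322006]
```

View pics/c1.png

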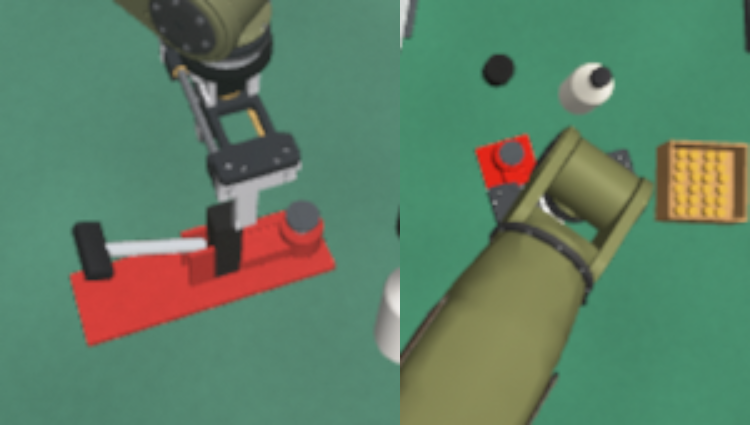

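```bash
python3 - <<'E'
from h import *
np.set_printoptions(precision=1,suppress=True)
c,s=np.cos(.2723),np.sin(.2723)
for nm,P in(("nearin",(474+47*s,-304-47*c,166)),("farin",(474-47*s,-304+47*c,166)),("tcp",(474,-304,166)),("posttop",(474.4,-304.3,105))):
    q=proj("side",P);print(nm,q,(q-[220,200])*2.5)
p,d=load("1")["side"];C=cloud("side",d)
for x,y in((238,185),(245,205),(225,220),(222,240)): 
    u,v=int(220+x/2.5),int(200+y/2.5);print((x,y),C[v,u])
E
```

```text
nearin [316.1 288.3] [240.1 220.8]
farin [302.8 256. ] [207.1 140. ]
tcp [309.2 271.6] [223.1 179.1]
posttop [309.3 285.8] [223.2 214.4]
(238, 185) [ 480.1 -384.5  278.5]
(245, 205) [ 489.5 -358.3  206.4]
(225, 220) [ 475.7 -310.8  105.4]
(222, 240) [ 470.5 -318.4   81.4]
```

```bash
python3 -m inch '{"grip":[1,1,1,1,1,1],"travel":[[0,0,-2],[0,0,-4],[0,0,-6.5],[0,0,-9],[0,-0.1,-10.3],[0,-0.1,-10.3]],"turn":[[0,0,0],[0,0,0],[0,0,0],[0,0,0],[0,0,0],[0,0,0]]}' 60
python3 -m inch '{"grip":[-0.2,-0.35,-0.5,-1,-1,-1,-1,-1],"travel":[[0,0,0],[0,0,0],[0,0,0],[0,0,0],[0,0,0],[0,0,0],[0,0,0],[0,0,0]],"turn":[[0,0,0],[0,0,0],[0,0,0],[0,0,0],[0,0,0],[0,0,0],[0,0,0],[0,0,0]]}' 60
```

```text
clock: 4.28
eef_pos: [474.1, -304.6, 63.5]
eef_rot: [3.14, -0.001, 0.276]
wrist_force: [0.1, -0.2, 0.2]
finger_gap: 94.0
clock: 5.28
eef_pos: [473.9, -304.3, 63.3]
eef_rot: [3.141, -0.0, 0.276]
wrist_force: [-1.8, 2.4, 0.6]
finger_gap: 29.7
```

Gripped (29.7 mm, as the post). Lift a little and look for droop.

```bash
python3 -m inch '{"grip":[-1,-1,-1,-1,-1,-1],"travel":[[0,0,0.5],[0,0,1],[0,0,1.5],[0,0,2],[0,0,2],[0,0,2]],"turn":[[0,0,0],[0,0,0],[0,0,0],[0,0,0],[0,0,0],[0,0,0]]}' 60
python3 - <<'E'
from h import *
np.set_printoptions(precision=1,suppress=True)
o=snap("2")
a=cv2.imread("pics/side2.png")
cv2.imwrite("pics/c2.png",cv2.resize(a[200:370,220:400],(720,600)))
for n in o:
    p,d=o[n];C=cloud(n,d);P=C[red(p)&(d>0)];c,s=np.cos(.2723),np.sin(.2723)
    if not len(P):continue
    Q=P-np.array([464.8,-307,0]);x=Q[:,0]*c+Q[:,1]*s;y=-Q[:,0]*s+Q[:,1]*c
    for lo in range(-140,120,20):
        k=(x>lo)&(x<lo+20)&(abs(y)>28)&(abs(y)<38); print(n,lo,k.sum(),np.median(P[k,2]) if k.sum() else None)
E
```

```text
clock: 6.02
eef_pos: [473.8, -304.3, 83.2]
eef_rot: [3.141, -0.0, 0.276]
wrist_force: [0.1, 0.8, -7.6]
finger_gap: 29.7
side -140 49 30.05662190088401
side -120 37 30.41239430119981
side -100 67 30.32638349080753
side -80 59 30.897742436535054
side -60 42 30.365079192750215
side -40 38 30.07858104464833
side -20 36 31.010379767127176
side 0 33 30.888397112827988
side 20 33 30.583126907916153
side 40 36 30.202207908152445
side 60 27 30.896296528608673
side 80 34 30.32546946989561
side 100 27 30.29702107593164
top -140 0 None
top -120 0 None
top -100 0 None
top -80 0 None
top -60 0 None
top -40 0 None
top -20 0 None
top 0 0 None
top 20 0 None
top 40 6 30.815523715283575
top 60 18 28.185706438947022
top 80 26 29.207334675157313
top 100 27 28.176092308671514
```

View pics/c2.png

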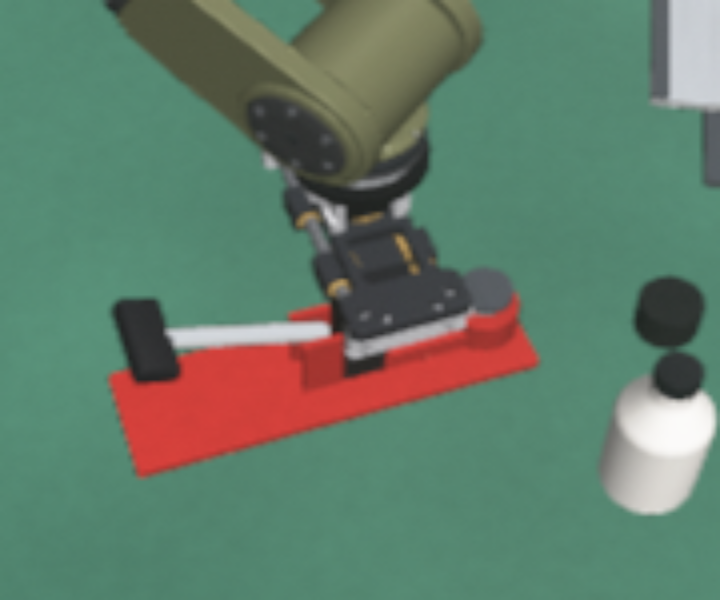

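```bash
python3 -m inch '{"grip":[-1,-1,-1,-1,-1,-1,-1,-1,-1,-1],"travel":[[0,1,0],[0.2,3,0],[0.4,5.5,0],[0.7,8,0],[0.9,11,0],[1.2,14,0],[1.4,17,0],[1.7,20,0],[1.9,23,0],[2.2,26,0]],"turn":[[0,0,0],[0,0,-1],[0,0,-3],[0,0,-5],[0,0,-7],[0,0,-9],[0,0,-11],[0,0,-13],[0,0,-15],[0,0,-17]]}' 60
python3 -m inch '{"grip":[-1,-1,-1,-1,-1,-1,-1,-1,-1],"travel":[[0.3,3,0],[0.5,6,0],[0.8,9,0],[1,11.5,0],[1.2,13.3,0],[1.2,14,0],[1.2,14,0],[1.2,14,0],[1.2,14,0]],"turn":[[0,0,-2],[0,0,-4],[0,0,-6],[0,0,-8],[0,0,-9],[0,0,-9.3],[0,0,-9.3],[0,0,-9.3],[0,0,-9.3]]}' 60
python3 - <<'E'
from h import *
o=snap("3")
a=cv2.imread("pics/side3.png");b=cv2.imread("pics/top3.png")
cv2.imwrite("pics/c3.png",np.hstack([cv2.resize(a[120:300,230:430],(444,400)),cv2.resize(b[60:280,240:400],(291,400))]))
print(manip.read_state()["eef_pos"],manip.read_state()["eef_rot"])
E
```

```text
clock: 7.38
eef_pos: [495.5, -42.7, 83.1]
eef_rot: [3.142, -0.0, -0.022]
wrist_force: [-0.3, 0.1, -8.5]
finger_gap: 29.9
clock: 8.5
eef_pos: [507.6, 96.8, 83.2]
eef_rot: [3.142, -0.0, -0.185]
wrist_force: [1.0, 0.0, -8.8]
finger_gap: 29.7
[507.55547954  96.92173613  83.15337023] [ 3.14155673e+00 -1.09019824e-04 -1.84628093e-01]
```

View pics/c3.png

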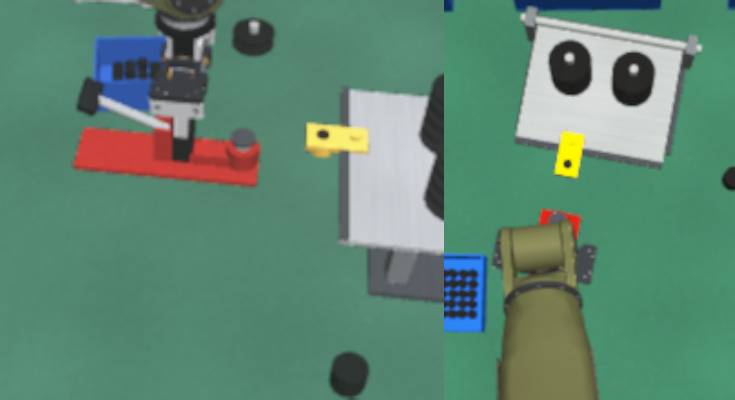

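```bash
python3 - <<'E'
from h import *
np.set_printoptions(precision=1,suppress=True)
o=load("3")
p,d=o["side"];C=cloud("side",d)
m=red(p)&(d>0)&(C[...,2]>22)&(C[...,2]<37)
P=C[m];r=cv2.minAreaRect(P[:,:2].astype(np.float32));print(r)
m2=red(p);ii=np.argwhere(m2)
# saddle: project predicted circle
for n in("side","top"):
  print(n,proj(n,(591.1,81.3,80)),proj(n,(591.1-18,81.3,80)),proj(n,(591.1+18,81.3,80)))
a=cv2.imread("pics/side3.png")[165:215,310:370];b=cv2.imread("pics/top3.png")[160:200,280:330]
cv2.imwrite("pics/c3b.png",np.hstack([cv2.resize(a,(480,400),interpolation=0),cv2.resize(b,(320,400)[:2] if 0 else (320,256),interpolation=0) if 0 else cv2.copyMakeBorder(cv2.resize(b,(320,256),interpolation=0),0,144,0,0,0)]))
E
```

```text
((485.9774169921875, 99.13084411621094), (79.63008880615234, 259.2140197753906), 79.09169006347656)
side [339. 181.] [333.2 181.3] [344.7 180.8]
top [301.7 181.1] [301.7 186.2] [301.7 176.1]
```

View pics/c3b.png

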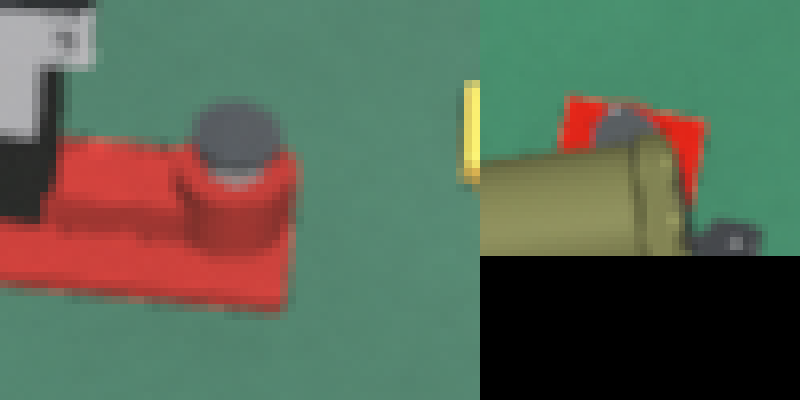

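```bash
python3 -m inch '{"grip":[-1,-1,-1,-1,-1,-1,-1,-1,-1,-1],"travel":[[0,0,-0.8],[0,0,-1.6],[1.2,-0.2,-1.6],[2.8,-0.5,-1.6],[4.6,-0.8,-1.6],[6.4,-1.2,-1.6],[8.2,-1.5,-1.6],[9.6,-1.8,-1.6],[10.5,-1.9,-1.6],[10.8,-2,-1.6]],"turn":[[0,0,0],[0,0,0],[0,0,0],[0,0,0],[0,0,0],[0,0,0],[0,0,0],[0,0,0],[0,0,0],[0,0,0]]}' 60
python3 -m inch '{"grip":[-1,-1,-1,-1,-1],"travel":[[0,0,0],[0,0,-0.1],[0,0,-0.2],[0,0,-0.3],[0,0,-0.35]],"turn":[[0,0,0],[0,0,0],[0,0,0],[0,0,0],[0,0,0]]}' 60
python3 - <<'E'
from h import *
o=snap("4")
a=cv2.imread("pics/side4.png");b=cv2.imread("pics/top4.png")
cv2.imwrite("pics/c4.png",np.hstack([cv2.resize(a[140:240,260:420],(480,300),interpolation=2),cv2.resize(b[100:200,260:360],(300,300),interpolation=2)]))
print(manip.read_state()["eef_pos"],manip.read_state()["eef_rot"])
E
```

```text
clock: 9.85
eef_pos: [616.0, 76.8, 66.9]
eef_rot: [3.141, 0.0, -0.185]
wrist_force: [-1.4, -0.1, -9.2]
finger_gap: 29.4
clock: 10.48
eef_pos: [615.9, 76.9, 63.4]
eef_rot: [3.141, 0.0, -0.185]
wrist_force: [-0.8, 0.0, -6.0]
finger_gap: 29.1
[615.97161507  76.85205078  63.41535604] [ 3.14150867e+00  7.61170090e-05 -1.84680218e-01]
```

View pics/c4.png

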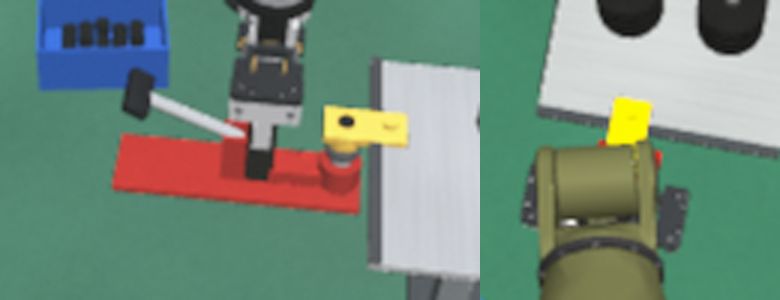

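```bash
python3 -m inch '{"grip":[-1,-1],"travel":[[0,0,-0.05],[0,0,-0.1]],"turn":[[0,0,0],[0,0,0]]}' 60
python3 -m inch '{"grip":[-0.2,0,0.2,0.5,0.5,0.5],"travel":[[0,0,0],[0,0,0],[0,0,0],[0,0,0],[0,0,0],[0,0,0]],"turn":[[0,0,0],[0,0,0],[0,0,0],[0,0,0],[0,0,0],[0,0,0]]}' 20
python3 -m inch '{"grip":[0.5,0.5,0.5,0.5,0.5,0.5],"travel":[[0,0,1],[0,0,3],[0,0,6],[0,0,9],[0,0,11],[0,0,11]],"turn":[[0,0,0],[0,0,0],[0,0,0],[0,0,0],[0,0,0],[0,0,0]]}' 20
```

```text
clock: 10.82
eef_pos: [616.1, 76.9, 63.3]
eef_rot: [3.142, -0.0, -0.185]
wrist_force: [-7.0, 0.7, 6.2]
finger_gap: 29.6
clock: 11.58
eef_pos: [616.1, 76.9, 63.3]
eef_rot: [3.142, -0.0, -0.185]
wrist_force: [-0.2, 0.5, -0.5]
finger_gap: 70.5
clock: 12.32
eef_pos: [616.8, 77.0, 176.0]
eef_rot: [-3.141, -0.004, -0.184]
wrist_force: [-0.0, 0.8, -0.3]
finger_gap: 70.5
```

```bash
python3 -m inch '{"grip":[-1,-1,-1,-1,-1,-1,-1],"travel":[[-3,0.5,0],[-6.5,1.2,0],[-10,1.8,0],[-12.5,2.3,-0.5],[-13,2.4,-1.5],[-13,2.4,-2],[-13,2.4,-2]],"turn":[[0,0,0],[0,0,0],[0,0,0],[0,0,0],[0,0,0],[0,0,0],[0,0,0]]}' 20
python3 - <<'E'
from h import *
np.set_printoptions(precision=1,suppress=True)
o=snap("5")
st=manip.read_state();print(st["eef_pos"],st["eef_rot"])
print(manip.look_for("side","handle_tip")[:1])
a=cv2.imread("pics/side5.png");b=cv2.imread("pics/top5.png")
cv2.imwrite("pics/c5.png",np.hstack([cv2.resize(a[140:240,260:420],(480,300),interpolation=2),cv2.resize(b[100:200,260:360],(300,300),interpolation=2)]))
p,d=o["side"];C=cloud("side",d)
m=red(p)&(d>0)&(C[...,2]>4)&(C[...,2]<18)
P=C[m];r=cv2.minAreaRect(P[:,:2].astype(np.float32));print(r)
c,s=np.cos(-.1885),np.sin(-.1885);org=np.array([616-10*c,76.9-10*s])
for nm,x,z in(("saddle",95,60),("tip",-121,115),("post",10,105)):
    W=(org[0]+x*c,org[1]+x*s,z);print(nm,np.array(W),proj("side",W),proj("top",W))
print("pad",proj("side",(699.7,61,72)),proj("side",(699.7,61,97)))
# measured tip cloud
k=(p.max(-1)<70)&(d>0)&(C[...,2]>95)&(C[...,2]<125)&(abs(C[...,0]-487)<35)&(abs(C[...,1]-101)<50)
print("tip pts",k.sum(),C[k].mean(0),np.ptp(C[k],axis=0))
E
```

```text
clock: 13.2
eef_pos: [487.3, 100.8, 155.4]
eef_rot: [-3.141, -0.003, -0.185]
wrist_force: [-0.1, 0.1, 0.4]
finger_gap: 4.2
[487.4 100.8 155.9] [-3.1 -0.  -0.2]
[{'bbox': [300.0, 160.3, 340.8, 181.2], 'p': 0.85}]
((593.404541015625, 77.6944808959961), (79.47634887695312, 257.3733215332031), 78.45272827148438)
saddle [699.5  61.   60. ] [373.6 188.8] [307.6 151.9]
tip [487.3 101.4 115. ] [305.5 169.6] [295.4 209.7]
post [616.   76.9 105. ] [347.6 175.9] [302.6 172.9]
pad [374.1 186.1] [375.  180.3]
tip pts 115 [487.6  93.6 115.5] [30.4 57.7 24. ]
```

View pics/c5.png

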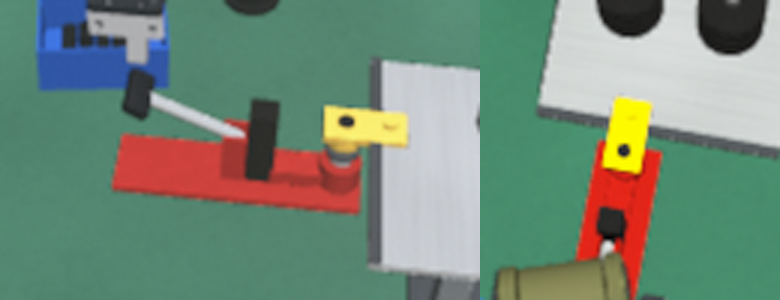

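```bash
python3 - <<'E'
from h import *
np.set_printoptions(precision=1,suppress=True)
b=cv2.imread("pics/top5.png");a=cv2.imread("pics/side5.png")
c,s=np.cos(-.1885),np.sin(-.1885);org=np.array([606.2,78.8])
def W(x,y,z): return (org[0]+x*c-y*s,org[1]+x*s+y*c,z)
for n,im,(v0,u0,v1,u1) in(("top",b,(130,280,200,340)),("side",a,(150,290,220,400))):
    k=5 if n=="side" else 7
    I=cv2.resize(im[v0:v1,u0:u1],None,fx=k,fy=k,interpolation=0)
    for pts,col in(([W(x,y,10) for x,y in((120,40),(120,-40),(-145,-40),(-145,40))],(255,0,255)),([W(95+18*np.cos(t),18*np.sin(t),60) for t in np.linspace(0,6.3,30)],(255,255,0)),([(699.7+19*np.cos(t),61+19*np.sin(t),72) for t in np.linspace(0,6.3,30)],(255,0,0))):
        q=((np.array([proj(n,P) for P in pts])+.5-[u0,v0])*k).astype(np.int32);cv2.polylines(I,[q],True,col,1)
    cv2.imwrite(f"pics/ov_{n}.png",I)
E
```

```text
(no output)
```

View pics/ov_top.png

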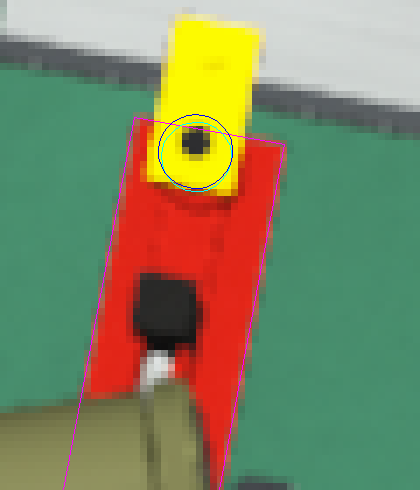

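View pics/ov_side.png

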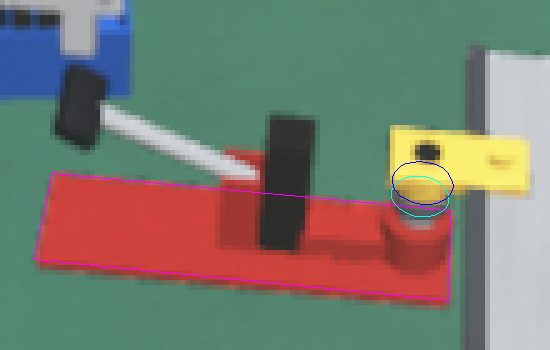

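```bash
python3 -m inch '{"grip":[-1,-1,-1,-1,-1,-1],"travel":[[0.05,0,-0.5],[0.1,0,-1.5],[0.1,0,-2.7],[0.1,0,-3.4],[0.1,0,-3.7],[0.1,0,-3.7]],"turn":[[0,0,0],[0,0,0],[0,0,0],[0,0,0],[0,0,0],[0,0,0]]}' 20
```

```text
clock: 14.1
eef_pos: [488.4, 100.8, 119.1]
eef_rot: [-3.141, -0.005, -0.185]
wrist_force: [1.0, -1.1, 2.3]
finger_gap: 0.8
```

```bash
python3 -m inch '{"grip":[-1,-1,-1,-1,-1,-1,-1,-1,-1,-1],"travel":[[-0.1,0,-0.25],[-0.2,0,-0.6],[-0.4,0.1,-0.95],[-0.5,0.1,-1.3],[-0.6,0.1,-1.65],[-0.7,0.1,-2],[-0.8,0.2,-2.35],[-0.9,0.2,-2.7],[-1,0.2,-3.05],[-1,0.2,-3.4]],"turn":[[0,0,0],[0,0,0],[0,0,0],[0,0,0],[0,0,0],[0,0,0],[0,0,0],[0,0,0],[0,0,0],[0,0,0]]}' 20
```

```text
clock: 15.35
eef_pos: [478.0, 102.9, 85.2]
eef_rot: [-3.141, -0.004, -0.185]
wrist_force: [-6.7, -1.1, 11.2]
finger_gap: 0.8
```

```bash
python3 -m inch '{"grip":[-1,-1,-1,-1,-1,-1],"travel":[[0,0,-0.35],[-0.1,0,-0.65],[-0.1,0,-0.9],[-0.1,0,-1.1],[-0.1,0,-1.15],[-0.1,0,-1.15]],"turn":[[0,0,0],[0,0,0],[0,0,0],[0,0,0],[0,0,0],[0,0,0]]}' 20
python3 - <<'E'
from h import *
np.set_printoptions(precision=1,suppress=True)
o=snap("6")
st=manip.read_state();print(st["eef_pos"],st["wrist_force"],st["clock"])
a=cv2.imread("pics/side6.png");b=cv2.imread("pics/top6.png")
cv2.imwrite("pics/c6.png",np.hstack([cv2.resize(a[140:240,260:420],(480,300),interpolation=2),cv2.resize(b[100:200,260:360],(300,300),interpolation=2)]))
o5=load("5")
for n in o:
    for t,q in(("5",o5[n]),("6",o[n])):
        p,d=q;C=cloud(n,d);m=yel(p) if n=="top" else (p[...,0]>200)&(p[...,2]<150)&(p[...,1]>150)
        k=m&(d>0)&(abs(C[...,0]-715)<45)&(abs(C[...,1]-57)<45);print(n,t,k.sum(),"lug z",np.median(C[k][:,2]) if k.sum() else None)
E
```

```text
clock: 16.1
eef_pos: [476.3, 103.1, 73.6]
eef_rot: [-3.141, -0.002, -0.185]
wrist_force: [-6.8, 1.5, 10.1]
finger_gap: 0.6
[476.3 103.1  73.6] [-5.5  1.   8.6] 16.2
side 5 293 lug z 97.74780656682424
side 6 297 lug z 115.60779217514118
top 5 280 lug z 95.61732016545568
top 6 281 lug z 114.57098420008515
```

View pics/c6.png

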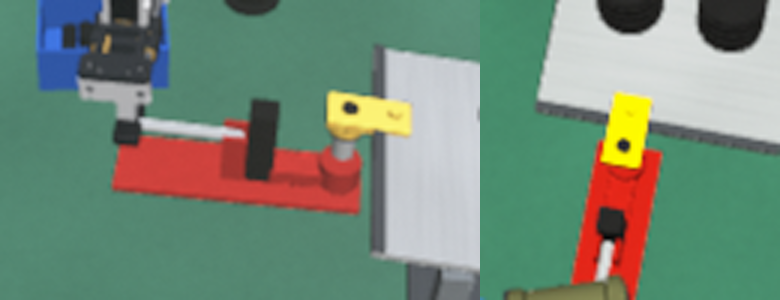

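```bash
python3 -m inch '{"grip":[-1,-1,-1,-1],"travel":[[0,0,0],[0,0,0],[0,0,0],[0,0,0]],"turn":[[0,0,0],[0,0,0],[0,0,0],[0,0,0]]}' 20
python3 - <<'E'
from h import *
np.set_printoptions(precision=1,suppress=True)
o=snap("7");o5=load("5")
for t,q in(("5",o5["side"]),("7",o["side"])):
    p,d=q;C=cloud("side",d);m=red(p)&(d>0)&(C[...,2]<14)&(C[...,2]>3);m[:140]=0;ii=np.argwhere(m);print(t,ii.min(0),ii.max(0));r=cv2.minAreaRect(C[m][:,:2].astype(np.float32));print(r)
    k=(p[...,0]>200)&(p[...,2]<150)&(p[...,1]>150)&(d>0)&(abs(C[...,0]-715)<45)&(abs(C[...,1]-57)<45);print(np.median(C[k][:,2]))
st=manip.read_state();print(st["eef_pos"],st["wrist_force"],st["clock"])
E
```

```text
clock: 16.7
eef_pos: [476.2, 103.2, 73.8]
eef_rot: [-3.141, -0.002, -0.185]
wrist_force: [-2.3, -0.8, 9.2]
finger_gap: 0.4
5 [186 298] [210 378]
((593.404541015625, 77.6944808959961), (79.47634887695312, 257.3733215332031), 78.45272827148438)
97.74780656682424
7 [186 298] [210 378]
((593.50927734375, 79.5544204711914), (81.3332748413086, 256.9714050292969), 79.4955825805664)
115.58895691714838
[476.2 103.2  73.8] [-2.6 -0.4  8.7] 16.8
```

Stable: the jack has not moved, the plate is up 18 mm and the handle is held. Handing in.

```bash
python3 -c "
from cell import manip
print(manip.sign_off())"
```

```text
the job is handed in; nothing more can be done
None
```

The plate is up on the jack and the arm is still holding the handle down. I handed the job in at 16.8 s.

I gripped the jack by its post and carried it level at about 20 mm. I slid it in under the yellow pad with about 8 mm of clearance, set it flat on the bench and let go. Then I pressed the handle down with closed fingers at about 28 mm/s.

Last checks:
- **Plate:** the lug rose from about 97 mm to 115.6 mm, so the pad is up about 18 mm. That puts the handle at about 0.37 rad, and it stayed there through a further half second of holding.
- **Handle:** pressing force at the end was about 9 N (11 N at most in the readings), and the tool was at z 74 mm.
- **Jack:** its outline in the side image is unchanged since I let go.
- **Centring:** the saddle is within about 2 mm of the pad centre. The two cameras disagreed by about 2 mm on where the pad is, so I used the middle.
- **Other things on the bench:** I kept the arm clear of them, and nothing looked moved in the close-ups, but I did not measure them again at the end.

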